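# Test and reset the safety switch on the gym power box

## Task

Do the monthly trip test on the power box: press the test button of the residual-current device (the wide one, the only one with a button) so that its lever drops, let the button come out again, then push the lever back fully up until it latches. Leave the two breakers beside it switched on, and leave the other things on the shelf where they are.

Things in the scene. Friction and masses are not known exactly. Their poses are not given: they have to be found in the camera images.
- power_box: Grey plastic distribution box with a sloping front, 240 deep (x), 260 wide (y), fixed. Origin: centre of underside; x to its rear, y left, z up. The top's front 140 mm is a panel rising 20 degrees to the rear, 70 mm high at the front edge, 121 at the back; behind it a flat deck with the clear window cover folded back on it (top 143 high, x 22 to 96). One row of devices across the panel.
- rcd: Residual-current device: white nose 72 wide (y), 45 up the slope, 6 mm proud of the panel; the only device with a button. In the left or right half of the row, breakers in the other. Origin: on the panel under the nose's middle, 95 mm above the shelf; frame level, turned like the box. Face slopes up 20 degrees towards x. Lever at y +15 mm; button at y -20 mm, 8 mm below the nose's middle.
- rcd_button_top (a point): Centre of the outer face of the square black test button, cap 13 by 14 mm, standing 9 mm off the nose face; the face looks along the panel's normal.
- rcd_button (a joint): Travel of the test button in m along the panel's normal: 0 out, 0.006 fully in. Sprung: 1 N to start, 2.5 N fully in; it trips the lever about half way in (3 mm) and springs out when let go. It dips and comes back by itself as the lever is reset.
- rcd_lever_tip (a point): Middle of the end of the RCD's black lever (glossy, 22 wide, 7 thick), 28 mm from its pivot, which lies 8 mm under the nose face at the middle of the nose's height. Up or down, the end stands 17 mm off the nose face, 12 mm up or down the slope from the nose's middle; half way it stands 20 mm off.
- rcd_lever (a joint): Lever angle, rad: latched up 0 to 0.1 (leans 26 degrees up the slope; cannot be pulled down), dropped 0.9 (26 degrees down). Tripped, a spring snaps it down. Pushed back from below, slowly, it needs 2 N at its end, over the last 0.5 rad up to 4 N there or 8 N close to the nose; pushed fast, more. It latches only if pushed right to its stop at 0 (then rests at about 0.08), else it falls again.
- breakers: Two white breakers side by side, each 36 wide, together 72 by 45, with one black lever each and no button. Origin and axes as for rcd, in the other half of the row.
- breaker_left (a joint): Lever angle of the left breaker (22 wide, 24 long): 0 up and on, 0.9 down and off; stiff, stays where it is put. Starts at 0.
- breaker_right (a joint): The same for the right breaker.
- kettlebell: Blue vinyl kettlebell, 112 across, 168 high, 2 kg, to the box's left. Origin: centre of its underside.
- shaker: Green shaker with black twist cap, 94 across, 199 high, to the box's right. Origin: centre of its underside.
- wipes_tub: White tub of wipes with grey cap, 96 across, 150 high, to the right, nearer the robot. Origin: centre of its underside.
- dumbbell: Black hexagonal dumbbell, 186 long (y), 70 deep, 60 high, lying in front of the box. Origin: centre of its underside.
- collar: Red plastic bar collar, ring 80 across, 32 high, with a clamp lever at +x, lying beside the box. Origin: centre of its underside.

How it is judged:
By the outcome, as a careful person would: the job done as asked, in the order asked, and still so for the second after the job is handed in, with the robot touching nothing.
It also fails if it takes over 38 s, if anything falls off the work surface, if the arm or the gripper's body presses on something with over 40 N, if the wrist force passes 120 N, or if a joint passes its speed limit or range.

## Robot

A 6-joint arm with a two-finger parallel gripper is mounted at the origin on the work surface. World frame = base frame: x ahead of the robot, y to its left, z up, the work surface at z = 0. Lengths are in m, angles in rad, forces in N, time in s.
With the tool pointing down it reaches from about 0.275 to 0.725 m from the base axis. Payload 5.6 kg.
Tool frame: the origin (TCP) lies at the very end of the fingers, on their centre line; the grasp point (between the pads) lies 19 mm behind it; z points along the fingers, y is the line along which they close (so a half turn about z gives the same grasp; the last joint's range is limited). The gripper opens to 85 mm and grips with 20 to 120 N. Pads are 22 mm wide; open, the fingers measure 114 mm over their backs; the gripper's body (76 mm by 85 mm) begins 54 mm behind the grasp point. The pads swing forward as they close: fully open they stand 13 mm farther back than shut.
Start: joints at [1.526, 0.255, 0.108, 0, -1.424, -0.285], TCP at [0.178, 0.52, 0.231] pointing down, gripper open.
Joint ranges: [-2.95, 2.95], [-1.21, 1.97], [-1.09, 1.5], [-2.87, 1.71], [-2.94, -0.07], [-3.05, 3.05]. Speed limits (rad/s): [2.57, 2.57, 3.14, 3.14, 3.14, 3.14].

## Interface

Orientations are given as a rotation vector (axis times angle).
In Python, from bench import ctrl, effector, solver, monitor, imaging, order gives the robot as it stands. Calls block until the motion is done:
- ctrl.move_to(position, orientation): joint-space move of the TCP to a pose.
- ctrl.move_l(position, max_speed=0.15, frame=None): straight line of the TCP; frame=None keeps the orientation; max_speed is the mean speed in m/s.
- ctrl.goto_joints(angles): joint-space move.
- effector.move_gripper(opening, strength=None): opening from 0.0 (shut) to 1.0 (fully open); strength is the grip in N (None keeps the last); returns when the fingers have stopped.
- ctrl.sleep(seconds).
- solver.ik(position, orientation): joint angles nearest the present ones, or None.
- monitor.observe(): the state.
- imaging.read_camera(name): name is "scene" or "top"; returns a dict with "img" (480x640x3 uint8, red, green, blue), "intrinsics" (3x3 intrinsics, pixels), "xyz" and "orientation" of the camera in the world. Camera axes: x right, y down, z forward; pixel columns grow to the right and rows downward; lengths in m; the calibration is good to about 2 mm. A picture is of the moment at which its call begins. There is no depth.
A pose or a line that the arm cannot do raises ctrl.Unreachable and nothing moves.
- order.job_done(): hands the job in; it is judged then, once.
The state is a dict: "clock": time; "joints": joint angles; "joint_vel": joint speeds; "effort": joint torques, N m; "tcp_pos": TCP position; "ee_rot": TCP orientation; "ft_force": force on the tool from outside, world axes, zero at the start; "wrist_torque": the same for the moment, N m; "gripper_width": opening from 0.0 (shut) to 1.0 (fully open); "grasp_force": force on a finger pad.
Only numpy, scipy, OpenCV 4.12 (cv2) and the standard library are available. Lean on these libraries where they do the work, as an engineer would, in place of code of your own. Each camera call takes 0.05 s, during which the arm holds its last target. There are 200 camera calls.

## Working session

There is one attempt and no reset: what is moved stays moved. The work goes in short steps, each a Python script; the robot and the scene stay as the last script left them, time stands still between calls to the robot, and variables do not carry over. Pictures are saved under pics/ and viewed, at most 10 in all, crops included, and the job is handed in when it is done.

```bash
mkdir -p pics
python3 - <<'E'
from bench import imaging, monitor
import cv2, numpy as np
for n in ("scene","top"):
    c=imaging.read_camera(n); cv2.imwrite(f"pics/{n}0.png",c["img"][:,:,::-1])
    print(n,np.array(c["intrinsics"]).tolist(),c["xyz"],c["orientation"])
s=monitor.observe(); print(s["clock"],s["tcp_pos"],s["ee_rot"])
E
```

```text
scene [[569.8535813079249, 0.0, 320.2265706940975], [0.0, 569.8535813079249, 236.4376216160133], [0.0, 0.0, 1.0]] [1.38963258 0.64324934 1.10526517] [-1.262293   -2.22590191  1.0173467 ]
top [[445.55026965508165, 0.0, 317.808057866678], [0.0, 445.55026965508165, 239.56552372518513], [0.0, 0.0, 1.0]] [0.27616123 0.04950146 1.13422953] [-2.16214821  2.12614798 -0.22498128]
0.1 [0.17792271 0.51995246 0.23046588] [ 3.09724826e+00 -5.15474247e-01 -3.24133620e-04]
```

View pics/scene0.png

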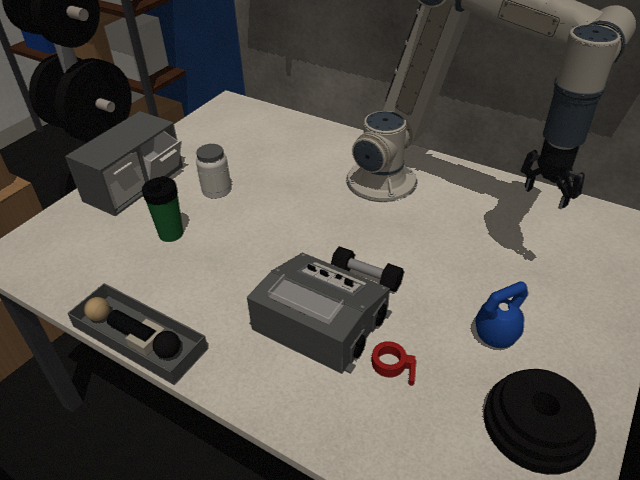

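View pics/top0.png

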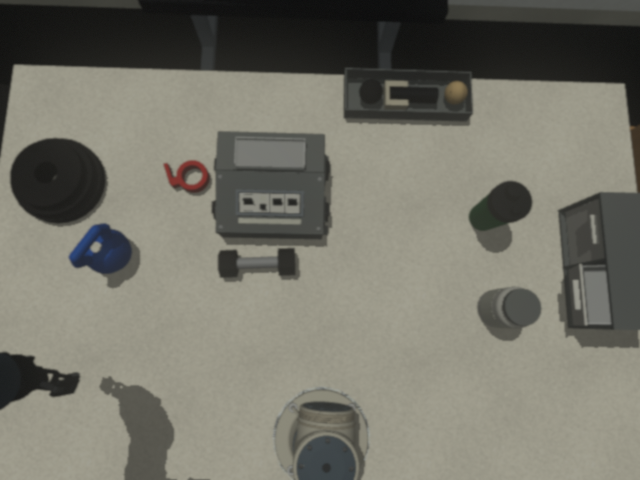

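The top view shows the box at about (271,185). The RCD is in its left half, with the lever near (248,201) and the button near (263,207); the breakers are at about (277–293,201). The dumbbell lies in front at about (258,263). I'll zoom in next and extract blobs.

```bash
cat > h.py <<'E'
import numpy as np, cv2
from scipy.spatial.transform import Rotation as R
from bench import ctrl, effector, solver, monitor, imaging, order
def ray(c,uv):
    K=np.array(c["intrinsics"]); d=np.linalg.inv(K)@[uv[0],uv[1],1.]
    return np.array(c["xyz"]), R.from_rotvec(c["orientation"]).as_matrix()@d
def on_z(c,uv,z):
    o,d=ray(c,uv); return o+d*(z-o[2])/d[2]
def proj(c,p):
    q=R.from_rotvec(c["orientation"]).as_matrix().T@(np.array(p)-c["xyz"]); q=np.array(c["intrinsics"])@q; return q[:2]/q[2]
E
python3 - <<'E'
from h import *
im={}
for n,(x0,y0,w,h) in dict(top=(205,125,135,120),scene=(240,235,175,140)).items():
    c=imaging.read_camera(n); g=c["img"][y0:y0+h,x0:x0+w]
    im[n]=cv2.resize(g[:,:,::-1],None,fx=4,fy=4,interpolation=cv2.INTER_CUBIC); cv2.imwrite(f"pics/{n}1.png",im[n])
    gray=cv2.cvtColor(c["img"],cv2.COLOR_RGB2GRAY)
    if n=="top": print(gray[185:220,236:304:2])
E
```

```text
[[ 75  75  75 ...  76  76  75]
 [ 76  75  75 ...  76  76  76]
 [ 75  75  75 ...  76  75  75]
 ...
 [ 76  86  97 ...  73  68  73]
 [ 76 102 124 ...  90  83  76]
 [ 77 111 136 ... 114 103  78]]
```

View pics/top1.png

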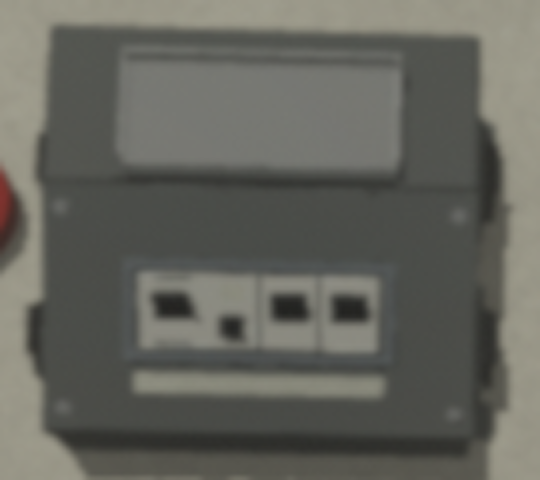

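View pics/scene1.png

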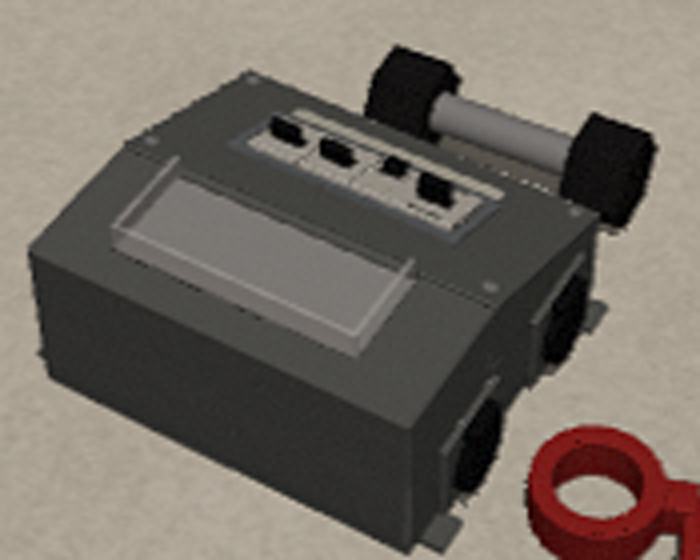

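The crops confirm it. In the top crop the white row spans x 137–378, y 272–352 (÷4, offset 205,125). The RCD is the left part: lever at (172,305), button at (232,328). The lever blobs all lean up.

Run:
```python
from h import *
C={n:imaging.read_camera(n) for n in("top","scene")}
roi=dict(top=(225,185,85,30),scene=(295,258,70,38))
lab={}
for n,c in C.items():
    x0,y0,w,h=roi[n]; g=cv2.cvtColor(c["img"],cv2.COLOR_RGB2GRAY)[y0:y0+h,x0:x0+w]
    s=8; G=cv2.resize(g,None,fx=s,fy=s,interpolation=cv2.INTER_CUBIC)
    f=lambda p:(np.array(p,float)+.5)/s-.5+[x0,y0]
    t=110
    m=(G>t).astype(np.uint8)
    m=cv2.morphologyEx(m,cv2.MORPH_CLOSE,np.ones((25,25),np.uint8)) if n=="top" else m
    cs,_=cv2.findContours(m,cv2.RETR_EXTERNAL,cv2.CHAIN_APPROX_NONE)
    for k in sorted(cs,key=cv2.contourArea)[::-1][:3]:
        r=cv2.minAreaRect(k); print(n,"white",cv2.contourArea(k)/s/s,f(r[0]),np.array(r[1])/s,r[2],f(cv2.boxPoints(r)).round(2).tolist())
    d=(G<48).astype(np.uint8); k,l,st,ce=cv2.connectedComponentsWithStats(d)
    for i in range(1,k):
        if st[i,4]>200: print(n,"dark",st[i,4]/s/s,f(ce[i]).round(2))
    print(n,np.percentile(g,[2,10,25,50,75,90,98]))
```

```text
top white 1033.65625 [268.93091583 202.68096733] [60.06173325 19.21890068] 1.1178245544433594 [[238.72, 211.7], [239.09, 192.49], [299.14, 193.66], [298.77, 212.87]]
top dark 25.125 [247.82 201.07]
top dark 25.609375 [276.95 201.56]
top dark 23.71875 [292.07 201.94]
top dark 7.28125 [262.57 206.46]
top [ 41.98  75.    76.    83.   121.   136.   137.  ]
scene white 351.1953125 [330.64415741 277.60178947] [59.5188446  10.86696625] 23.066997528076172 [[301.14, 270.94], [305.39, 260.94], [360.15, 284.26], [355.9, 294.26]]
scene white 150.734375 [307.62499809 289.625     ] [26.12499619 11.62499809] -0.0 [[294.56, 295.44], [294.56, 283.81], [320.69, 283.81], [320.69, 295.44]]
scene white 119.578125 [338.9525528  272.91643333] [55.80664444  2.87929082] 22.30620574951172 [[312.59, 263.66], [313.68, 260.99], [365.31, 282.18], [364.22, 284.84]]
scene dark 170.890625 [340.81 262.85]
scene dark 38.765625 [311.1  267.46]
scene dark 38.859375 [323.65 272.73]
scene dark 24.46875 [338.32 276.26]
scene dark 54.578125 [348.34 281.99]
scene [  5.  20.  65.  73. 119. 144. 163.]
```

Run:
```python
from h import *
C={n:imaging.read_camera(n) for n in("top","scene")}
t,s=C["top"],C["scene"]
P=[on_z(t,p,z) for p,z in (([238.72,211.7],.093),([239.09,192.49],.108),([299.14,193.66],.108),([298.77,212.87],.093))]
print("top corners",np.round(P,4).tolist()); cen=np.mean(P,0)
w=(P[0]+P[1]-P[2]-P[3])/2; print("w",np.linalg.norm(w),"depth",np.linalg.norm(P[1]-P[0]),"yaw",np.arctan2(-w[0],w[1]),"cen",cen)
Q=[on_z(s,p,z) for p,z in (([301.14,270.94],.108),([305.39,260.94],.093),([360.15,284.26],.093),([355.9,294.26],.108))]
print("scene corners",np.round(Q,4).tolist(),np.mean(Q,0)); w2=(Q[2]+Q[3]-Q[0]-Q[1])/2; print(np.linalg.norm(w2),np.arctan2(-w2[0],w2[1]))
def tri(a,b):
    o1,d1=ray(t,a);o2,d2=ray(s,b); d1/=np.linalg.norm(d1);d2/=np.linalg.norm(d2)
    k=np.linalg.lstsq(np.c_[d1,-d2],o2-o1,rcond=None)[0]; p,q=o1+k[0]*d1,o2+k[1]*d2
    return (p+q)/2,np.linalg.norm(p-q)
for n,a,b in (("lev",(247.82,201.07),(348.34,281.99)),("btn",(262.57,206.46),(338.32,276.26)),("bl",(276.95,201.56),(323.65,272.73)),("br",(292.07,201.94),(311.1,267.46))):
    print(n,*tri(a,b), on_z(t,a,.113))
# box upper edges in top (front/back corners from crop): rear top edge z .121, sides
for uv,z in (((218,132),.121),((324.5,134),.121),((216,232),.07),((322,238),.07)): print("box",on_z(t,uv,z))
```

```text
top corners [[0.5255, 0.2058, 0.093], [0.5687, 0.2048, 0.108], [0.5692, 0.0625, 0.108], [0.5258, 0.0626, 0.093]]
w 0.142733295832228 depth 0.045705503258937186 yaw 0.0027330874086082574 cen [0.54728588 0.1339319  0.1005    ]
scene corners [[0.5726, 0.0651, 0.108], [0.5245, 0.0462, 0.093], [0.5262, 0.2061, 0.093], [0.5727, 0.2194, 0.108]] [0.54901184 0.13420924 0.1005    ]
0.15706750239450318 -0.006060734609611086
lev [0.54764515 0.18393718 0.1086295 ] 0.0015624651103904286 [0.54685547 0.18267849 0.113     ]
btn [0.53705061 0.14962725 0.1014397 ] 0.001953941887256814 [0.53459235 0.14765741 0.113     ]
bl [0.54874367 0.11516413 0.10641337] 0.000989192628385911 [0.54723688 0.11431308 0.113     ]
br [0.54874043 0.07902049 0.10664529] 0.0003040648332926036 [0.54712977 0.07870586 0.113     ]
box [0.71360687 0.25969129 0.121     ]
box [0.71585533 0.00435334 0.121     ]
box [0.47949098 0.26157724 0.07      ]
box [0.4698904  0.00518255 0.07      ]
```

Yaw is about 0 and the row is 142.7 mm wide (expected 144). The nose middle of the row is about (0.547, 0.134), and the triangulated levers and button agree within about 2 mm. Next I'll check IK, close the gripper and go above the button.

```bash
cat >> h.py <<'E'
a=np.radians(20); N=np.array([-np.sin(a),0,np.cos(a)]); S=np.array([np.cos(a),0,np.sin(a)]); Y=np.array([0,1.,0])
O=np.array([.547,.1695,.1006])      # middle of the RCD nose face
def P(s,y,n): return O+S*s+Y*y+N*n  # up slope, left, off the face
ROT={k:R.from_matrix(np.c_[np.cross(k*S,-N),k*S,-N]).as_rotvec() for k in(1,-1)}  # tool y along the slope
def rel(st,O=O):
    d=np.array(st["tcp_pos"])-O; return np.round([d@S*1e3,d@Y*1e3,d@N*1e3],1)
def frc(st):
    f=np.array(st["ft_force"]); return np.round([f@S,f@Y,f@N],2)
E
python3 - <<'E'
from h import *
for k in (1,-1):
    for p in (P(-.008,-.02,.16),P(-.008,-.02,.005),P(-.05,.015,.03),P(.01,.015,.01)):
        q=solver.ik(p,ROT[k]); print(k,None if q is None else np.round(q,2))
E
```

```text
1 [ 0.78 -0.06 -0.37  0.28 -1.03  2.24]
1 [ 0.68  0.15 -0.57  0.38 -0.61  2.17]
1 [ 0.82  0.08 -0.64  0.42 -0.65  2.01]
1 [ 0.72  0.19 -0.49  0.37 -0.66  2.15]
-1 [ 0.78 -0.06 -0.37  0.28 -1.03 -0.9 ]
-1 [ 0.68  0.15 -0.57  0.38 -0.61 -0.97]
-1 [ 0.82  0.08 -0.64  0.42 -0.65 -1.13]
-1 [ 0.72  0.19 -0.49  0.37 -0.66 -0.99]
```

Run:
```python
from h import *
effector.move_gripper(0.0,40)
print(monitor.observe()["clock"])
ctrl.move_to(P(-.008,-.0205,.16),ROT[-1]); s=monitor.observe(); print(s["clock"],rel(s),frc(s))
ctrl.move_l(P(-.008,-.0205,.022)); s=monitor.observe(); print(s["clock"],rel(s),frc(s),s["gripper_width"])
for n in("top","scene"):
    c=imaging.read_camera(n); u,v=proj(c,s["tcp_pos"]).astype(int); print(n,u,v)
    g=c["img"][v-50:v+50,u-65:u+65,::-1]; cv2.imwrite(f"pics/{n}2.png",cv2.resize(g,None,fx=4,fy=4,interpolation=cv2.INTER_CUBIC))
```

```text
1.1667
2.9083 [ -7.9 -19.8 160. ] [-0.03  0.17 -0.07]
3.975 [ -7.4 -20.   22.7] [0.36 0.34 0.88] 0.006290196058829243
top 261 206
scene 338 269
```

View pics/scene2.png

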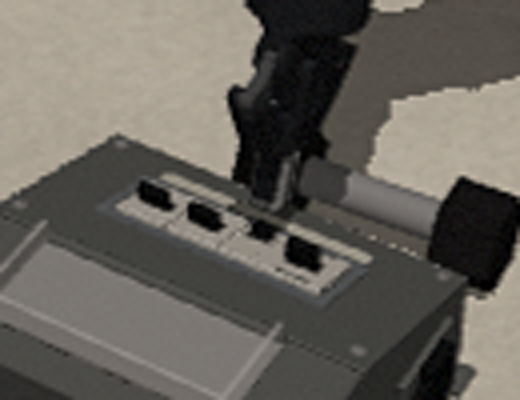

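The fingertip, at about (265,205) in the crop, is above and in line with the button at (262,228); the levers on both sides are clear. I'll press with force monitoring.

Run:
```python
from h import *
ctrl.sleep(.2); b=np.mean([frc(monitor.observe()) for _ in range(3)],0); print("base",b)
for n in np.arange(.012,.0005,-.001):
    ctrl.move_l(P(-.008,-.0205,n),max_speed=.03); s=monitor.observe(); f=frc(s)-b
    print(round(n*1e3,1),s["clock"],rel(s),f.round(2))
    if f[2]>4 : break
for n in("top","scene"):
    c=imaging.read_camera(n); u,v=proj(c,O).astype(int)
    g=c["img"][v-40:v+40,u-55:u+55,::-1]; cv2.imwrite(f"pics/{n}3.png",cv2.resize(g,None,fx=4,fy=4,interpolation=cv2.INTER_CUBIC))
```

```text
base [-0.11  0.93  0.34]
12.0 4.7583 [ -8.1 -20.7  11.7] [ 0.71 -0.62 -0.43]
11.0 5.0083 [ -8.  -20.5  11. ] [ 0.23 -1.48  0.15]
10.0 5.2583 [ -8.  -20.5  10. ] [-0.51 -1.29 -0.02]
9.0 5.5083 [ -8.  -20.5   8.9] [ 0.46 -1.68 -0.61]
8.0 5.7583 [ -8.  -20.5   8. ] [ 0.25 -1.01 -0.49]
7.0 6.0083 [ -8.  -20.5   7. ] [ 0.12 -0.7   0.23]
6.0 6.2583 [ -8.  -20.5   5.9] [ 0.9  -0.58 -0.12]
5.0 6.5083 [ -8.2 -20.6   4.8] [-0.48 -0.42 -0.43]
4.0 6.7583 [ -8.  -20.5   3.9] [ 0.48 -0.91  0.61]
3.0 7.0083 [ -8.  -20.5   3.1] [-0.52 -0.78  1.4 ]
2.0 7.2583 [ -7.9 -20.5   2.5] [-1.98 -0.37  7.13]
```

View pics/scene3.png

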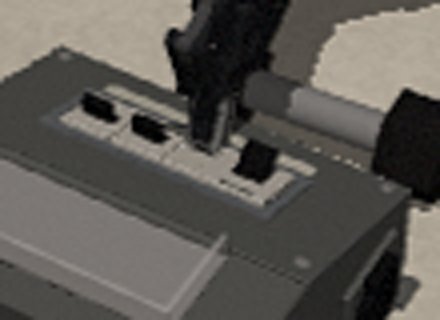

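The button bottomed out at n≈2.5 mm (expected 3). The lever at crop (257,160) now leans down the slope, so it has tripped. I'll release, move below the lever and confirm.

Run:
```python
from h import *
ctrl.move_l(P(-.008,-.0205,.04),max_speed=.1)
ctrl.move_l(P(-.045,.015,.04),max_speed=.1)
ctrl.move_l(P(-.045,.015,.008),max_speed=.1); s=monitor.observe(); print(s["clock"],rel(s),frc(s))
for n in("top","scene"):
    c=imaging.read_camera(n); u,v=proj(c,O).astype(int)
    g=c["img"][v-40:v+40,u-55:u+55,::-1]; cv2.imwrite(f"pics/{n}4.png",cv2.resize(g,None,fx=4,fy=4,interpolation=cv2.INTER_CUBIC))
cv2.imwrite("pics/both4.png",np.vstack([cv2.imread(f"pics/{n}4.png") for n in("top","scene")])[:600])
```

```text
9.025 [-44.7  14.6   8. ] [0.32 0.15 0.7 ]
```

View pics/both4.png

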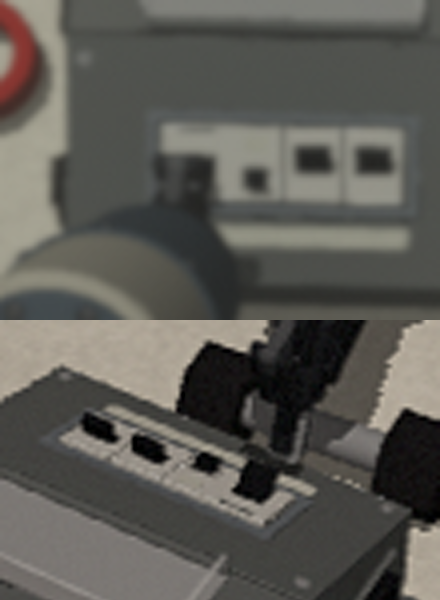

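The lever is dropped, the button is out, and the finger is just below the lever. Pushing up with a force guard.

Run:
```python
from h import *
b=np.mean([frc(monitor.observe()) for _ in range(3)],0)
ctrl.move_l(P(-.034,.015,.008),max_speed=.05)
for x in np.arange(-.033,.012,.001):
    ctrl.move_l(P(x,.015,.008),max_speed=.02); s=monitor.observe(); f=frc(s)-b
    print(round(x*1e3,1),round(s["clock"],2),rel(s),f.round(1))
    if f[0]<-14 or abs(f[2])>15 or s["clock"]>26: break
c=imaging.read_camera("scene"); u,v=proj(c,O).astype(int)
g=c["img"][v-40:v+40,u-55:u+55,::-1]; cv2.imwrite("pics/s5.png",cv2.resize(g,None,fx=4,fy=4,interpolation=cv2.INTER_CUBIC))
```

```text
-33.0 9.74 [-33.1  15.    8. ] [ 0.7 -0.3 -0.6]
-32.0 9.99 [-32.  15.   8.] [ 0.5  0.1 -1.6]
-31.0 10.24 [-30.9  15.    8. ] [ 0.6 -0.7 -1.1]
-30.0 10.49 [-29.9  15.    8. ] [ 0.4 -0.6 -0.7]
-29.0 10.74 [-28.9  15.    8. ] [ 0.6 -0.8 -0.8]
-28.0 10.99 [-27.9  15.    8. ] [ 0.7  0.2 -1.6]
-27.0 11.24 [-26.9  15.    8. ] [ 1.  -1.  -0.5]
-26.0 11.49 [-25.9  15.    8. ] [-0.1 -0.3 -1. ]
-25.0 11.74 [-24.9  15.    8. ] [-0.6 -1.3 -1.2]
-24.0 11.99 [-24.2  14.9   7.9] [-0.  -1.3 -1.3]
-23.0 12.24 [-23.3  14.8   8. ] [-3.6  0.1  3.4]
-22.0 12.49 [-22.2  14.8   8.1] [-3.6 -1.2  3.3]
-21.0 12.74 [-21.1  14.9   8. ] [-2.6 -0.6  3. ]
-20.0 12.99 [-19.9  15.    8. ] [-1.8 -0.3  2.8]
-19.0 13.24 [-18.9  15.1   8. ] [-1.5 -0.3  1.8]
-18.0 13.49 [-17.9  15.    8. ] [-0.8 -0.5  1.2]
-17.0 13.74 [-16.9  15.1   8. ] [-1.2 -0.3  1.4]
-16.0 13.99 [-16.  15.   8.] [-2.9 -0.4  2.2]
-15.0 14.24 [-14.9  15.    8. ] [-2.8 -0.6  2.9]
-14.0 14.49 [-14.1  15.    7.8] [-1.8 -1.2  0.8]
-13.0 14.74 [-13.1  14.9   7.8] [-3.1  0.1 -0.2]
-12.0 14.99 [-11.9  14.9   7.9] [-1.6 -1.3 -0.4]
-11.0 15.24 [-11.1  14.9   7.9] [-3.6  0.2  0.7]
-10.0 15.49 [-9.8 15.   8. ] [-1.8 -0.6 -1.2]
-9.0 15.74 [-8.7 15.1  8.1] [-1.  -0.8 -0.6]
-8.0 15.99 [-7.9 15.1  8. ] [-1.7  0.3 -1.1]
-7.0 16.24 [-6.7 15.2  8.1] [-0.9 -0.9 -0.8]
-6.0 16.49 [-5.3 15.4  8.3] [ 0.1 -0.3 -0.1]
-5.0 16.74 [-4.7 15.1  8.1] [ 0.2 -1.4 -1.5]
-4.0 16.99 [-3.9 15.   8. ] [-0.1 -0.3 -1.8]
-3.0 17.24 [-3.2 14.9  7.9] [-0.3 -0.5 -0.4]
-2.0 17.49 [-2.3 14.8  7.8] [-2.4 -0.7 -1.4]
-1.0 17.74 [-1.4 14.8  7.8] [-2.5 -0.2 -0.9]
0.0 17.99 [-1.1 14.7  7.7] [-6.5  2.   1.5]
1.0 18.24 [-0.9 14.7  7.6] [-11.3   2.9   5.1]
2.0 18.49 [-0.7 14.6  7.5] [-13.7   3.2   7.6]
3.0 18.74 [-0.5 14.5  7.4] [-18.3   4.8  11. ]
```

View pics/s5.png

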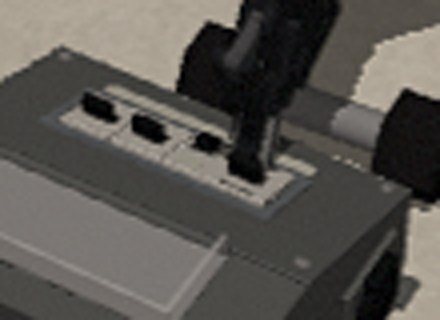

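The finger stalled firmly at s≈−0.6 with over 18 N, which is the stop. The lever at (247,165) lies up the slope. I'll back off and check that it latched.

Run:
```python
from h import *
ctrl.move_l(P(-.04,.015,.009),max_speed=.08)
ctrl.move_l(P(-.04,.015,.12),max_speed=.12)
ctrl.move_l(P(-.12,.015,.16),max_speed=.15)
s=monitor.observe(); print(s["clock"],rel(s),frc(s))
for n in("top","scene"):
    c=imaging.read_camera(n); u,v=proj(c,O).astype(int)
    g=c["img"][v-35:v+35,u-55:u+55,::-1]; cv2.imwrite(f"pics/{n}6.png",cv2.resize(g,None,fx=4,fy=4,interpolation=cv2.INTER_CUBIC))
cv2.imwrite("pics/both6.png",np.vstack([cv2.imread(f"pics/{n}6.png") for n in("top","scene")]))
```

```text
21.3083 [-119.9   15.2  159.8] [ 0.36 -0.09 -0.6 ]
```

View pics/both6.png

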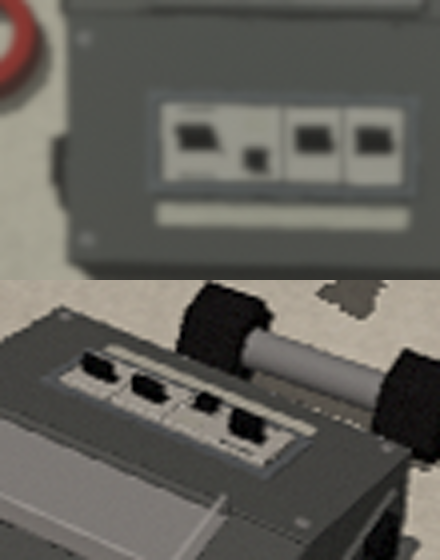

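The RCD lever at (196,137) in the top crop is up again and staying there, as at the start. The button at (255,160) is out, the breaker levers at (313,137) and (373,139) are unchanged, and the robot is clear.

```bash
python3 -c "
from h import *
print(order.job_done())"
```

```text
the job is handed in; nothing more can be done
None
```

The trip test is done and handed in at about 21 s: the test button dropped the RCD lever, the button came out again, and the lever was pushed back up and stayed up; both breakers were still on, and the robot touched nothing else on the shelf.

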